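# Hold the exposure shutter half open over a culture plate

## Robot

A 6-joint arm with a two-finger parallel gripper is mounted at the origin on a cart in front of the work surface, level with it; the furniture and walls round the work are solid. World frame = base frame: x ahead of the robot, y to its left, z up, the work surface at z = 0. Lengths are in m, angles in rad, forces in N, time in s.
With the tool pointing down it reaches from about 0.375 to 0.975 m from the base axis. Payload 3.8 kg.
Tool frame: the origin (TCP) lies at the very end of the fingers, on their centre line; the grasp point (between the pads) lies 19 mm behind it; z points along the fingers, y is the direction in which the jaws open and shut (so a half turn about z gives the same grasp; the last joint's range is limited). The gripper opens to 85 mm and grips with 20 to 120 N. Pads are 22 mm wide; open, the fingers measure 114 mm over their backs; the gripper's body (76 mm by 85 mm) begins 54 mm behind the grasp point. The pads swing forward as they close: fully open they stand 13 mm farther back than shut.
Start: joints at [-1.253, 0.264, 1.604, -0, 1.274, -0.037], TCP at [0.234, -0.633, 0.231] pointing down, gripper open.
Joint ranges: [-2.63, 2.63], [-0.94, 2.18], [0.31, 2.57], [-1.31, 4.45], [0, 2.66], [-2.55, 2.55]. Speed limits (rad/s): [2.57, 2.57, 3.14, 3.14, 3.14, 3.14].

## Interface

Orientations are given as a rotation vector (axis times angle).
In Python, from workcell import status, read_camera, camera_info, order gives the robot as it stands.
- The arm moves only by the tool move_arm, never from a script. Its argument "deltas" is a list of rows, each a list of 3 entries, a list of its own where there are three numbers: the turn, a rotation vector about the world's x, y, z as a fraction of full scale, then the shift along the world's x, y, z as a fraction of full scale, then the closure, from -1 (fully open) to 1 (shut), so that 0 is half open. A call has 1 to 20 rows; each row is the pose to reach, as a shift and turn from the pose commanded when the call began; what a row does not reach only later rows make up. Full scale, the value 1, is 0.1 m for a shift and pi/2 rad for a turn. A row lasts 1/8 s, in which the tool goes at most 62.5 mm and 10.7 degrees, less where a joint would pass 70% of its speed; a pose out of reach is approached as far as the arm can. A call with a number of a shift or a turn outside -1 to 1 is refused whole. A call with a gripper value outside its range is refused whole. The fingers move at their own pace and stop on an object; "grip_force" is the grip in N (left out, the last holds). Time passes only in rows, so rows that repeat a pose let the fingers close. It gives the time, the measured TCP pose, the force and the opening at its end, in the units of the state.
- status.read_state(): the state, without advancing time (a new reading comes with each control period).
- read_camera(name): name is "side" or "top" or "wrist"; returns (picture, depth): 400x640x3 uint8, red, green, blue; 400x640 float32, m along the optical axis (not along the pixel's ray), 0 where there is no reading.
- camera_info(name): a dict with "K" (3x3 intrinsics, pixels), "R" (3x3) and "t" (3): a world point X has camera coordinates R X + t. Camera axes: x right, y down, z forward; pixel columns grow to the right and rows downward; lengths in m; the calibration is good to about 2 mm. A picture is of the moment at which its call begins: read the wrist's pose just before it. camera_info takes no time and is no camera call; for the wrist camera it gives the pose at the moment of the call.
- order.finish_job(): hands the job in, once; it reports no verdict.
The state is a dict: "time": time; "q": joint angles; "joint_vel": joint speeds; "joint_torque": joint torques, N m; "tool_pos": TCP position; "tcp_rot": TCP orientation; "wrist_force": force on the tool from outside, world axes, zero at the start; "torque": the same for the moment, N m; "width": opening from 0.0 (shut) to 1.0 (fully open).
Only numpy, scipy, OpenCV 4.12 (cv2) and the standard library are available. Lean on these libraries where they do the work, as an engineer would, in place of code of your own. Each camera call takes 0.05 s, during which the arm holds its last target. There are 200 camera calls.

## Task

Slide the culture plate along its channel under the hood of the exposure box until it is fully home against the end stop, keeping the shutter closed meanwhile. Then push the sprung shutter on the hood open by its upright tab to half of its travel, so that half of the plate can be exposed, without letting it run near fully open at any time. Finish while holding the shutter there against its spring with the gripper; leave the dropper bottle, timer and hand lens alone.

Things in the scene. Friction and masses are not known exactly. Their poses are not given: they have to be found in the camera images.
- exposure_box: Fixed box of grey parts; bed 250 x 124 x 6 mm. Origin: centre of the bed's underside; x runs along the channel from its open front to the hood, y to the left, z up. Channel between straight guide rails (inner faces y = +-49, tops z = 19 mm) from x = -122 mm to the hood. The hood covers x = 26 to 118 mm; opening 98 mm wide, z = 6 to 32 mm. End stop face inside at x = 106 mm.
- plate: The culture plate: round closed dish, 93 mm diameter, 16 mm high, about 30 g, lying flat and loose on the bed (z = 6 mm) in the channel in front of the hood. Origin: centre of its underside. When home, its front edge still stands 12 mm out of the hood. Too wide for most grippers: push at the edge facing the open front of the channel.
- plate_seat (a point): Where the centre of the plate's underside lies when the plate is fully home: x = 60, y = 0, z = 6 mm in the box's frame; axes as the box's.
- shutter (a joint): Travel of the dark shutter plate on the hood roof along the box's +y: 0 closed (window covered), 0.030 half (half the window open), 0.060 fully open. A spring pulls it shut: 3 N closed, 7.5 N at half, 12 N open; it snaps back if let go. A white pointer line on it stands at the first of three black marks on the front rail when closed, at the middle one at half, the third when open.
- shutter_tab (a point): Top centre of the dark upright tab on the shutter; moves with it. Tab: 36 mm in the box's x, 10 mm thick in y, top z = 66 mm, bottom on its foot (30 x 20 mm in x, y; top z = 44.5 mm). Closed, it is at x = 64, y = 12 mm in the box's frame. Axes as the box's. The shutter is 61 x 64 mm (y = -30 to 34 mm when closed), top z = 42 mm.
- dropper: Brown dropper bottle with white cap, 31 mm diameter, 88 mm high, standing to the left of the box; leave alone. Origin: centre of its underside.
- timer: Pale bench timer, 64 x 64 x 20 mm, lying to the left of the box; leave alone. Origin: centre of its underside.
- lens: Black hand lens, 145 x 64 x 9 mm, lying to the right of the box; leave alone. Origin: centre of its underside.
- window_centre (a point): Centre of the window (52 mm in x, 56 mm in y) in the hood's roof, on its top: x = 64, y = 0, z = 38 mm in the box's frame, same axes. The roof spans y = -55 to +100 mm. Two low shutter rails run along y on it (box x = 28-35 and 93-100 mm, tops z = 45 mm); behind them a spring barrel with end blocks (x = 101-116 mm, up to z = 51 mm).
Things that resemble listed ones, but are neither listed nor needed, are in the scene too. Leave any red or yellow look-alike of the plate alone.

How it is judged:
On the way, in this order (a step that is already met when the one before it is completed fails the run):
1. the plate is fully home under the hood while the shutter is closed (horizontal distance between plate and plate_seat below 0.006 m and value of joint shutter below 0.006 m), for 0.2 s.
2. the gripper holds the shutter at half travel (value of joint shutter between 0.025 and 0.035 m and contact force between the fingers and shutter above 3 N), for 0.3 s.
At the end, for the whole second after the job is handed in: The plate lies flat within 6 mm of its fully home place, and the gripper's fingers still press on the shutter with more than 3 N and keep it between 25 and 35 mm of its 60 mm travel (all of step 2 and horizontal distance between plate and plate_seat below 0.006 m and angle between plate's own z axis and vertical below 0.08 rad); the arm keeps its last pose, push and grip.
It fails at once if the shutter runs near fully open (past 50 mm) (value of joint shutter above 0.05 m).
It fails at once if the shutter is opened before the plate is home (value of joint shutter above 0.01 m and horizontal distance between plate and plate_seat above 0.01 m).
It fails at once if the dropper bottle, timer or hand lens is moved by more than 20 mm (distance of any of dropper, timer, lens from where it was at the start of the episode above 0.02 m).
It also fails if it takes over 45 s, if anything falls off the work surface, if the arm or the gripper's body presses on something with over 40 N, if the wrist force passes 120 N, or if a joint passes its speed limit or range.

## Working session

There is one attempt and no reset: what is moved stays moved. The work goes in short steps, Python scripts to look and compute and a tool call to move; the robot and the scene stay as the last step left them, time stands still between calls to the robot, and variables do not carry over. Pictures are saved under pics/ and viewed, about 8 in all and at most 12, crops included, and the job is handed in when it is done.

Besides the shell and the picture viewer there is one more tool, called after "Request:" as a command line: name --argument value ..., lists and objects as JSON in quotes. move_arm: Moves the arm, as the interface text tells. Its arguments: {"type":"object","properties":{"deltas":{"type":"array","items":{"type":"array"}},"grip_force":{"type":"number"}},"required":["deltas"]}

```bash
mkdir -p pics; ls; cat > h.py <<'E'
import numpy as np, cv2
from workcell import status, read_camera, camera_info, order
def snap(n,f):
    ci=camera_info(n); im,d=read_camera(n)
    cv2.imwrite(f'pics/{f}.png',im[:,:,::-1]); np.savez(f'pics/{f}.npz',im=im,d=d,**{k:np.array(ci[k]) for k in 'KRt'})
    return im,d,ci
def load(f): 
    z=np.load(f'pics/{f}.npz'); return z
def pt(z,u,v,r=1):
    d=z['d'][v-r:v+r+1,u-r:u+r+1]; d=np.median(d[d>0])
    c=np.linalg.inv(z['K'])@[u,v,1]*d
    return z['R'].T@(c-z['t'])
def proj(z,X):
    c=z['R']@np.array(X)+z['t']; p=z['K']@c; return p[:2]/p[2]
def cloud(z):
    v,u=np.mgrid[:400,:640]; d=z['d']
    c=np.stack([u,v,np.ones_like(u)],-1)@np.linalg.inv(z['K']).T*d[...,None]
    return (c-z['t'])@z['R']
E
python3 - <<'E'
from h import *
for n in('top','side'): snap(n,n+'0')
print(status.read_state())
a=np.hstack([cv2.imread('pics/top0.png')]);
E
```

```text
pics
{'time': 0.1, 'q': array([-1.25289691e+00,  2.64680664e-01,  1.60526476e+00,  1.22964077e-05,
        1.27371710e+00, -3.68953560e-02]), 'joint_vel': array([-0.00024787, -0.00115024, -0.00426782,  0.00153844,  0.00058322,
       -0.00055092]), 'joint_torque': array([-3.19051742e-04, -5.16706216e+01, -3.68590021e+01,  1.14474045e-05,
        6.31090079e-03, -3.04169157e-05]), 'tool_pos': array([ 0.23428632, -0.63231242,  0.23006987]), 'tcp_rot': array([-3.09027150e+00, -5.54024296e-01,  4.36751729e-04]), 'wrist_force': array([ 0.25688864, -0.28739995, -0.30662406]), 'torque': array([ 0.01611649,  0.00716123, -0.01619248]), 'width': 0.9998123217225267}
```

View pics/top0.png

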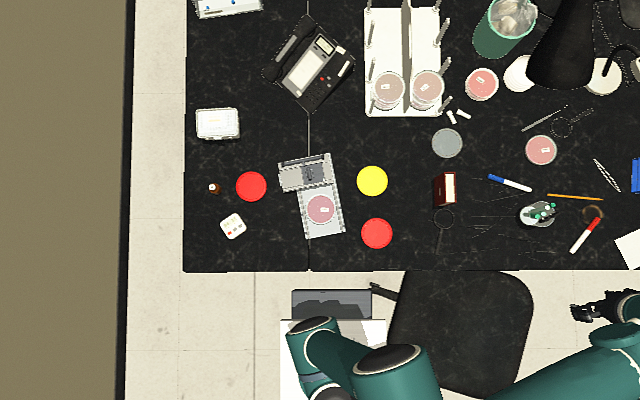

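View pics/side0.png

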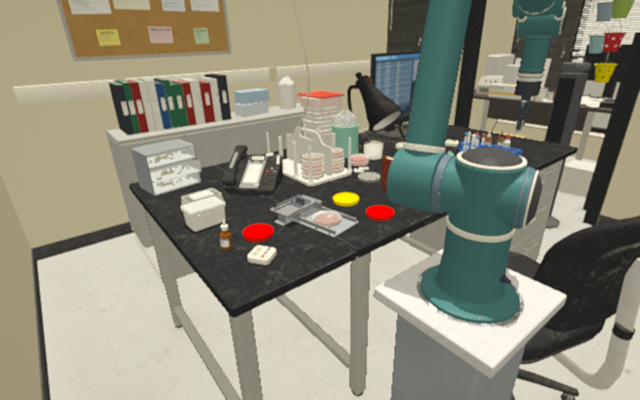

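The top view shows the grey box at about (312,197). Its open front faces the robot, the hood is at (305,173) and the pinkish plate is in the channel at (321,209). The red discs at (251,186) and (377,233) and the yellow one at (372,180) are look-alikes outside the channel. The dropper is at (214,188), the timer at (233,226) and the lens at (444,220). Next I'll measure these and take an enlarged crop.

```bash
python3 - <<'E'
from h import *
z=load('top0'); C=cloud(z)
for n,(u,v) in dict(plate=(321,209),hood=(305,173),bedfront=(325,232),dropper=(214,188),timer=(233,226),lens=(444,218),desk=(350,250),hoodL=(284,180),hoodR=(335,170)).items(): print(n,pt(z,u,v).round(4))
print('px/m',z['K'][0,0]/np.median(z['d'][180:220,300:340]))
# pixels above the desk in box neighbourhood
P=C.reshape(-1,3); U=np.indices((400,640)).reshape(2,-1).T[:,::-1]
m=(U[:,0]>274)&(U[:,0]<350)&(U[:,1]>148)&(U[:,1]<245)
hood=P[m&(P[:,2]>.03)&(P[:,2]<.044)]; rail=P[m&(P[:,2]>.012)&(P[:,2]<.026)]
for q in(hood,rail):
    print(len(q),cv2.minAreaRect(q[:,:2].astype(np.float32)*1000))
im=z['im'][140:250,260:360,::-1]
a=cv2.resize(im,None,fx=5,fy=5,interpolation=cv2.INTER_CUBIC)
b=np.clip((C[140:250,260:360,2]*255/.08),0,255).astype(np.uint8)
cv2.imwrite('pics/c1.png',a)
np.set_printoptions(linewidth=250)
print((C[150:244:4,274:350:4,2]*1000).astype(int))
E
```

```text
plate [0.4854 0.0325 0.0208]
hood [0.5926 0.0793 0.0423]
bedfront [0.4161 0.0212 0.0067]
dropper [0.5467 0.3458 0.0708]
timer [0.4365 0.3001 0.0164]
lens [ 0.4559 -0.3425 -0.001 ]
desk [ 0.3609 -0.0544  0.0006]
hoodL [0.5726 0.1428 0.0385]
hoodR [ 0.6077 -0.0115 -0.0029]
px/m 329.8652458998765
1122 ((566.9869384765625, 74.49344635009766), (150.2851104736328, 154.94747924804688), 10.908272743225098)
917 ((482.0261535644531, 35.18514633178711), (148.04315185546875, 121.98825073242188), 10.791048049926758)
[[   1    2   -3    0   -1    0    6   -6    5    0    3   -3    0    0    7    6   -3    1    0]
 [   1   -4    0    0    1    0   -2   -1   -3    1    2   -1   51   36    0   -4   -5    0   -2]
 [  -2    5    0   -4    2    0    0   42   45   48   47   45   52   37    6   -2    4   -4   -4]
 [  -4    0   45   54   45   45   49   46   37   46   49   44   37   42    1   -1   -1    2    1]
 [  -3   35   47   39   45   48   45   47   36   41   44   42   36   34    6   -2    0    2    0]
 [  -4   -1   41   37   37   34   38   42   46   44   36   37   44   35   32   -6   -1   -3    2]
 [ 
[... 1061 characters left out ...]
16   -4    4]
 [  -6   -3   -1   -1    0    3    0    9    5   27   18   21   23   23   22    4    6    8    0]
 [   1   -4   -1    0    1    1   -1    4    6   10   20   26   23   19    3   12    8    7   -3]
 [   0   -1    1    3   -5    0   -1   -3   17    2    9    4    7    0    3    7    8   11    3]
 [   0   -2    3    2   -1    4    0   -2   22    0    4    9    7    6    2    3    3   16    0]
 [   0    0   -1    0    1    4    0    5    6    2    3    2    5    6    7    0    2    0    2]
 [   0   -2    1    0    0   -3    1    0    3    2    0    1    0   -1    2    0   -4    0    0]
 [  -1    0    0    2    0    4    1   -4    0    0    4    4   -5    1    0    0    4    3    0]]
```

View pics/c1.png

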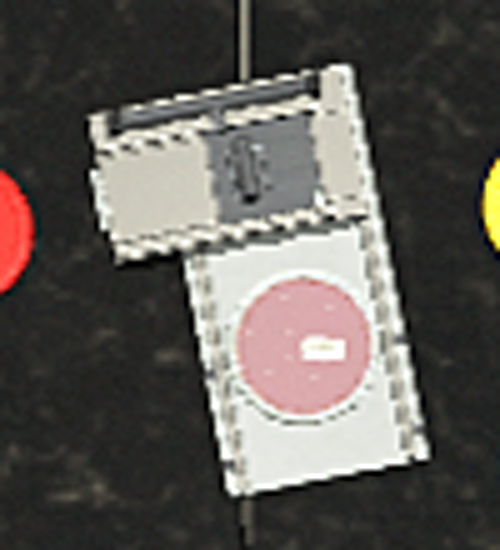

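The crop confirms the pink, white-labelled plate inside the channel, with its centre at crop (305,345), which is px (321,209). The dark shutter and its tab are at crop (248,172). The box is yawed by about +11°. I'll bring the arm over it.

Request:
move_arm --deltas '[[[0,0,0],[0.5,0.5,0.3],-1],[[0,0,-0.1],[1,1,0.7],-1],[[0,0,-0.1],[1,1,0.7],-1],[[0,0,-0.1],[1,1,0.7],-1]]'

```text
time: 0.6
tool_pos: [0.3364, -0.5322, 0.3031]
tcp_rot: [3.123, 0.315, 0.002]
wrist_force: [-0.5, 0.4, 0.5]
width: 1.0
```

Request:
move_arm --deltas '[[[0,0,0],[0.5,0.5,0],1],[[0,0,0],[0.8,1,0],1],[[0,0,0],[0.8,1,0],1]]'

```text
time: 0.98
tool_pos: [0.4154, -0.4304, 0.2998]
tcp_rot: [-3.123, -0.316, 0.002]
wrist_force: [-0.7, -0.2, -0.2]
width: 0.374
```

Request:
move_arm --deltas '[[[0,0,0],[0,0.5,0],1],[[0,0,0],[0,1,0],1],[[0,0,0],[0,1,0],1]]'

```text
time: 1.35
tool_pos: [0.4133, -0.3317, 0.3003]
tcp_rot: [-3.125, -0.312, 0.002]
wrist_force: [0.1, -0.5, 0.5]
width: 0.002
```

Request:
move_arm --deltas '[[[0,0,0],[0,0.5,0],1],[[0,0,0],[0,1,0],1],[[0,0,0],[0,1,0],1]]'

```text
time: 1.72
tool_pos: [0.414, -0.2326, 0.3009]
tcp_rot: [3.126, 0.313, -0.001]
wrist_force: [-0.3, -1.5, -0.6]
width: 0.001
```

Request:
move_arm --deltas '[[[0,0,0],[0,0.5,0],1],[[0,0,0],[0,1,0],1],[[0,0,0],[0,1,0],1]]'

```text
time: 2.1
tool_pos: [0.4147, -0.1328, 0.3011]
tcp_rot: [3.125, 0.314, -0.0]
wrist_force: [0.3, 0.7, 0.2]
width: 0.001
```

Request:
move_arm --deltas '[[[0,0,0],[0,0.5,0],1],[[0,0,0],[0,1,0],1],[[0,0,0],[0,1,0],1],[[0,0,0],[0,1,0],1]]'

```text
time: 2.6
tool_pos: [0.4151, -0.0348, 0.3011]
tcp_rot: [3.125, 0.309, -0.001]
wrist_force: [-1.0, 0.2, 0.0]
width: -0.0
```

```bash
python3 - <<'E'
from h import *
im,d,ci=snap('wrist','w1')
print(status.read_state()['q'].round(3)); print(np.array(ci['R']).round(3), (-np.array(ci['R']).T@ci['t']).round(3))
E
```

```text
[-1.430e-01 -2.820e-01  2.018e+00 -1.000e-03  1.405e+00  1.232e+00]
[[ 0.197 -0.98   0.001]
 [-0.928 -0.186  0.323]
 [-0.316 -0.065 -0.946]] [ 0.497 -0.018  0.443]
```

View pics/w1.png

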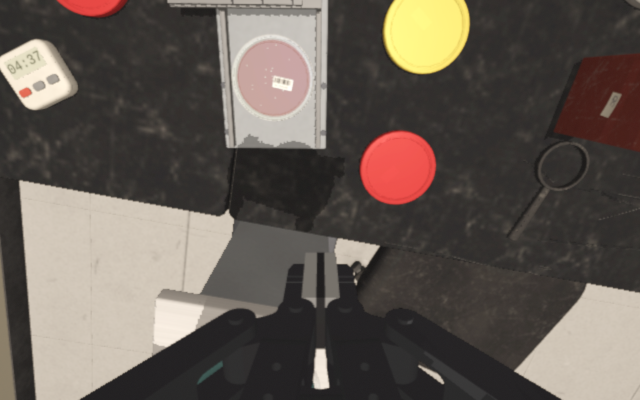

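The wrist view shows the plate at (273,77), the bed's front corners at (226,147) and (326,149), and the hood's front edge at row 7.

```bash
python3 - <<'E'
from h import *
z=load('w1')
def onz(z,u,v,h):
    r=z['R'].T@np.linalg.inv(z['K'])@[u,v,1]; c=-z['R'].T@z['t']; return (c+r*(h-c[2])/r[2])[:2]
print('plate depth pt',pt(z,273,77).round(4),'bed',pt(z,300,20).round(4),pt(z,300,130).round(4))
p=onz(z,273,77,.022); print('plate',p.round(4))
a=onz(z,226,147,.006); b=onz(z,326,149,.006); print(a.round(4),b.round(4),np.linalg.norm(a-b))
e=a-b; print('yaw from front',np.degrees(np.arctan2(-e[0],e[1])))
# rails outer edge right: (328,10)-(326,149)
for q in(((327,12),(326,130)),((219,12),(225,130))):
    s=[onz(z,*k,.019) for k in q]; d=s[0]-s[1]; print('yaw rail',np.degrees(np.arctan2(d[1],d[0])),s)
# top view fit of clouds
t=load('top0'); C=cloud(t)[140:250,260:360].reshape(-1,3)
from scipy.optimize import minimize
def cost(x):
    c,s=np.cos(x[2]),np.sin(x[2]); X=(C[:,:2]-x[:2])@np.array([[c,-s],[s,c]])
    hood=(X[:,0]>26)if 0 else (X[:,0]>.026)&(X[:,0]<.118)&(X[:,1]>-.055)&(X[:,1]<.1)
    m=np.where(hood,.040,np.where((abs(X[:,0])<.125)&(abs(X[:,1])<.049),.006,np.where((abs(X[:,0])<.122)&(abs(X[:,1])<.062),.015,0)))
    pl=np.hypot(*(C[:,:2]-p).T)<.0465; m=np.where(pl,.022,m)
    return np.minimum(abs(C[:,2]-m),.02).mean()
best=None
m=(a+b)/2
for y in(.17,.19,.21):
    x0=np.r_[m+.125*np.array([np.cos(y),np.sin(y)]),y]
    r=minimize(cost,x0,method='Nelder-Mead',options=dict(initial_simplex=x0+np.vstack([np.zeros(3),np.diag([.008,.008,.03])])))
    print(x0.round(4),r.x.round(4),np.degrees(r.x[2]),r.fun)
E
```

```text
plate depth pt [0.4873 0.0338 0.0209] bed [0.5523 0.0156 0.0052] [ 0.4327 -0.0062  0.0059]
plate [0.4873 0.0337]
[0.3941 0.0801] [ 0.416  -0.0422] 0.12427098155041225
yaw from front 10.193754236311394
yaw rail 11.17770750986001 [array([ 0.56388912, -0.0125132 ]), array([ 0.44074515, -0.03684657])]
yaw rail 9.336701293999493 [array([0.5410457 , 0.10105374]), array([0.41714727, 0.08068309])]
[0.5282 0.0401 0.17  ] [0.529  0.0443 0.1899] 10.880823411095351 0.0032631749964172497
[0.5278 0.0426 0.19  ] [0.5288 0.0445 0.1867] 10.698596950334755 0.003263787429080255
[0.5273 0.045  0.21  ] [0.5289 0.0443 0.1897] 10.867090077108836 0.0032631980009804663
```

Request:
move_arm --deltas '[[[0,0,-0.01],[0,0.56,-0.3],1],[[0,0,-0.01],[0,0.56,-0.8],1],[[0,0,-0.01],[0,0.56,-1],1]]'

```text
time: 3.02
tool_pos: [0.4129, 0.0218, 0.1981]
tcp_rot: [3.128, 0.284, -0.007]
wrist_force: [0.1, -0.2, -0.0]
width: -0.003
```

Request:
move_arm --deltas '[[[0,0,0],[0,0,-0.5],1],[[0,0,0],[0,0,-1],1],[[0,0,0],[0,0,-1],1],[[0,0,0],[0,0,-1],1]]'

```text
time: 3.52
tool_pos: [0.4159, 0.022, 0.1027]
tcp_rot: [3.128, 0.283, 0.002]
wrist_force: [0.4, -0.9, 0.6]
width: -0.002
```

Request:
move_arm --deltas '[[[0,0,0],[0,0,-0.4],1],[[0,0,0],[0,0,-0.7],1],[[0,0,0],[0,0,-0.8],1],[[0,0,0],[0,0,-0.85],1],[[0,0,0],[0,0,-0.87],1],[[0,0,0],[0,0,-0.87],1]]'

```text
time: 4.28
tool_pos: [0.4155, 0.023, 0.0152]
tcp_rot: [3.128, 0.285, 0.003]
wrist_force: [1.2, 0.2, 0.4]
width: -0.005
```

Request:
move_arm --deltas '[[[0,0,0],[0.08,0.013,0],1],[[0,0,0],[0.16,0.027,0],1],[[0,0,0],[0.24,0.04,0],1],[[0,0,0],[0.32,0.055,0],1],[[0,0,0],[0.4,0.07,0],1],[[0,0,0],[0.48,0.085,0],1],[[0,0,0],[0.56,0.1,0],1],[[0,0,0],[0.64,0.115,0],1],[[0,0,0],[0.72,0.13,0],1],[[0,0,0],[0.8,0.145,0],1],[[0,0,0],[0.88,0.16,0],1],[[0,0,0],[0.95,0.17,0],1],[[0,0,0],[0.95,0.17,0],1]]'

```text
time: 5.9
tool_pos: [0.5103, 0.0401, 0.0144]
tcp_rot: [3.129, 0.286, 0.001]
wrist_force: [-0.0, -0.4, -0.3]
width: 0.001
```

Request:
move_arm --deltas '[[[0,0,0],[0.05,0.009,0],1],[[0,0,0],[0.1,0.018,0],1],[[0,0,0],[0.14,0.026,0],1],[[0,0,0],[0.17,0.032,0],1],[[0,0,0],[0.17,0.032,0],1]]'

```text
time: 6.52
tool_pos: [0.5268, 0.0433, 0.0143]
tcp_rot: [3.129, 0.286, 0.0]
wrist_force: [-0.1, 0.8, 0.9]
width: -0.004
```

Request:
move_arm --deltas '[[[0,0,0],[0.02,0.004,0],1],[[0,0,0],[0.02,0.004,0],1]]'

```text
time: 6.78
tool_pos: [0.5286, 0.0436, 0.0143]
tcp_rot: [3.129, 0.285, 0.0]
wrist_force: [-0.0, 1.4, -0.1]
width: 0.003
```

```bash
python3 - <<'E'
from h import *
snap('top','t2'); z=load('t2'); im=z['im']; 
cv2.imwrite('pics/c2.png',cv2.resize(im[140:250,260:360,::-1],None,fx=5,fy=5,interpolation=cv2.INTER_CUBIC))
snap('wrist','w2')
E
```

```text
(no output)
```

View pics/w2.png

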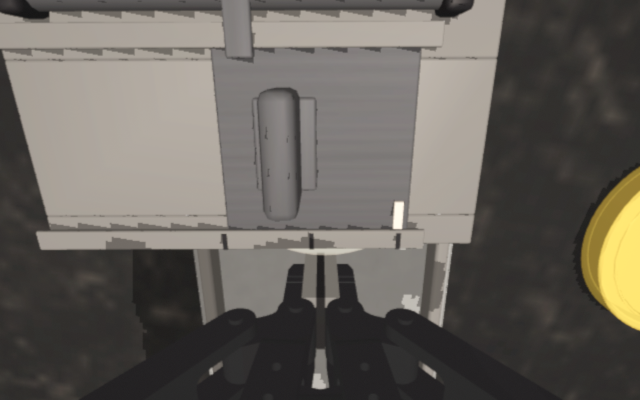

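The wrist view shows the shutter closed, with its white pointer at (398,215) in line with the first mark at (398,240). The middle mark is at (311,240). The plate's rim is at (322,250), just out of the hood, so I'll push on to the stop.

Request:
move_arm --deltas '[[[0,0,0],[0.01,0.002,0],1],[[0,0,0],[0.02,0.004,0],1],[[0,0,0],[0.02,0.004,0],1]]'

```text
time: 7.25
tool_pos: [0.5298, 0.0439, 0.0141]
tcp_rot: [3.129, 0.286, -0.002]
wrist_force: [-3.3, -0.9, 2.4]
width: -0.001
```

Request:
move_arm --deltas '[[[0,0,0],[0.01,0.002,0],1],[[0,0,0],[0.02,0.004,0],1],[[0,0,0],[0.02,0.004,0],1]]'

```text
time: 7.62
tool_pos: [0.5298, 0.044, 0.0136]
tcp_rot: [3.128, 0.286, -0.009]
wrist_force: [-6.9, -1.8, 5.3]
width: 0.002
```

Request:
move_arm --deltas '[[[0,0,0],[0,0,0],1],[[0,0,0],[0,0,0],1],[[0,0,0],[-0.05,-0.01,0],1],[[0,0,0],[-0.15,-0.03,0],1],[[0,0,0],[-0.2,-0.04,0.3],1],[[0,0,0],[-0.2,-0.04,0.7],1],[[0,0,0],[-0.2,-0.04,1],0],[[0,0,0],[-0.2,-0.04,1],0]]'

```text
time: 8.62
tool_pos: [0.5151, 0.0406, 0.1175]
tcp_rot: [3.128, 0.285, 0.012]
wrist_force: [0.1, -0.2, -0.1]
width: 0.419
```

```bash
python3 - <<'E'
from h import *
snap('wrist','w3')
def onz(z,u,v,h):
    r=z['R'].T@np.linalg.inv(z['K'])@[u,v,1]; c=-z['R'].T@z['t']; return (c+r*(h-c[2])/r[2])[:2]
z=load('w2'); print('w2 tab',[onz(z,*k,.066).round(4) for k in((279,92),(279,155),(281,215))], pt(z,279,150).round(4),'mark',[onz(z,u,240,.045).round(4) for u in(398,311,224)])
E
```

```text
w2 tab [array([0.6057, 0.0685]), array([0.5902, 0.0662]), array([0.5738, 0.0632])] [0.5915 0.0664 0.0657] mark [array([0.5634, 0.023 ]), array([0.5579, 0.0526]), array([0.5524, 0.0822])]
```

View pics/w3.png

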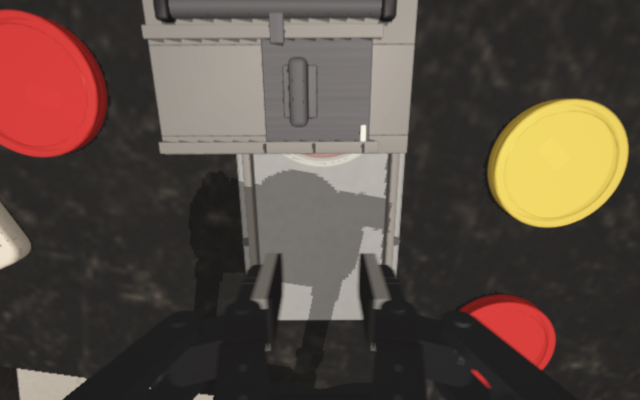

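The plate's rim now shows at (322,166), standing out of the hood front, and the tab is at (298,92). I'll check how far the rim protrudes and how centred the plate is, and get the tab position again from this view.

```bash
python3 - <<'E'
from h import *
z=load('w3'); o=np.array([.5285,.0425]); y=.185; B=np.array([[np.cos(y),np.sin(y)],[-np.sin(y),np.cos(y)]])
def onz(u,v,h):
    r=z['R'].T@np.linalg.inv(z['K'])@[u,v,1]; c=-z['R'].T@z['t']; return (c+r*(h-c[2])/r[2])[:2]
for n,u,v,h in(('rim top',322,166,.022),('rim bottom',322,166,.006),('hood top edge',322,153,.045),('tab',298,92,.066),('pointer',363,132,.042)):
    p=onz(u,v,h); print(n,p.round(4),(B@(p-o)*1000).round(1))
C=cloud(z); Q=(C[...,:2]-o)@B.T
im=z['im'].astype(int); m=(C[...,2]>.014)&(C[...,2]<.03)&(abs(Q[...,1])<.042)&(Q[...,0]<.03)&(Q[...,0]>-.03)
print(m.sum(),(Q[m].min(0)*1000).round(1),(Q[m].max(0)*1000).round(1))
E
```

```text
rim top [0.5417 0.0444] [13.3 -0.6]
rim bottom [0.5381 0.0436] [ 9.6 -0.7]
hood top edge [0.555 0.047] [26.9 -0.5]
tab [0.5886 0.0662] [63.5 12.3]
pointer [0.5718 0.0246] [ 39.3 -25.5]
707 [ 12.7 -28.1] [22.4 26.1]
```

The plate's front edge is at box x ≈ 13 mm against 13.5 expected, so it is home and centred. The tab is at about (0.5895, 0.066). I'll go above it and straddle it.

Request:
move_arm --deltas '[[[0,0,0],[0.4,0.13,0],0.1],[[0,0,0],[0.74,0.25,0],0.1],[[0,0,0],[0.74,0.25,0],0.1],[[0,0,0],[0.74,0.25,0],0.1]]'

```text
time: 9.18
tool_pos: [0.5847, 0.0653, 0.1124]
tcp_rot: [3.129, 0.286, -0.006]
wrist_force: [-0.3, -0.4, 0.4]
width: 0.448
```

Request:
move_arm --deltas '[[[0,0,0],[0,0,-0.2],0.1],[[0,0,0],[0,0,-0.4],0.1],[[0,0,0],[0,0,-0.5],0.1],[[0,0,0],[0,0,-0.5],0.1]]'

```text
time: 9.68
tool_pos: [0.5849, 0.0653, 0.0624]
tcp_rot: [-3.129, -0.285, 0.005]
wrist_force: [0.2, -0.3, -0.3]
width: 0.449
```

Next I'll correct x by +4 mm, go down to about 0.050, then close with 20 N.

Request:
move_arm --deltas '[[[0,0,0],[0.04,0.01,-0.06],0.1],[[0,0,0],[0.04,0.01,-0.12],0.1],[[0,0,0],[0.04,0.01,-0.12],0.1]]'

```text
time: 10.05
tool_pos: [0.5903, 0.0664, 0.0519]
tcp_rot: [3.129, 0.286, -0.001]
wrist_force: [0.6, -0.1, 0.7]
width: 0.449
```

Request:
move_arm --deltas '[[[0,0,0],[0,0,0],0.4],[[0,0,0],[0,0,0],0.55],[[0,0,0],[0,0,0],0.7],[[0,0,0],[0,0,0],0.8],[[0,0,0],[0,0,0],1],[[0,0,0],[0,0,0],1],[[0,0,0],[0,0,0],1]]' --grip_force 30

```text
time: 10.92
tool_pos: [0.5906, 0.0665, 0.0526]
tcp_rot: [-3.128, -0.286, -0.0]
wrist_force: [-1.0, 0.8, 3.3]
width: 0.109
```

The opening is 9 mm, so the jaws hold the 10 mm tab. I'll move it 30 mm along box +y.

Request:
move_arm --deltas '[[[0,0,0],[-0.01,0.05,0],1],[[0,0,0],[-0.02,0.1,0],1],[[0,0,0],[-0.03,0.15,0],1],[[0,0,0],[-0.037,0.2,0],1],[[0,0,0],[-0.046,0.25,0],1],[[0,0,0],[-0.055,0.295,0],1],[[0,0,0],[-0.055,0.295,0],1],[[0,0,0],[-0.055,0.295,0],1]]'

```text
time: 11.92
tool_pos: [0.5853, 0.0951, 0.0526]
tcp_rot: [3.127, 0.287, 0.001]
wrist_force: [1.0, -6.8, 4.7]
width: 0.109
```

```bash
python3 - <<'E'
from h import *
snap('wrist','w4'); snap('top','t4')
s=status.read_state(); print(s['time'],s['tool_pos'],s['wrist_force'],s['width'])
E
```

```text
12.025 [0.58525521 0.09504309 0.0525448 ] [ 0.0406458  -7.60818961  4.25480386] 0.10619468096191134
```

View pics/w4.png

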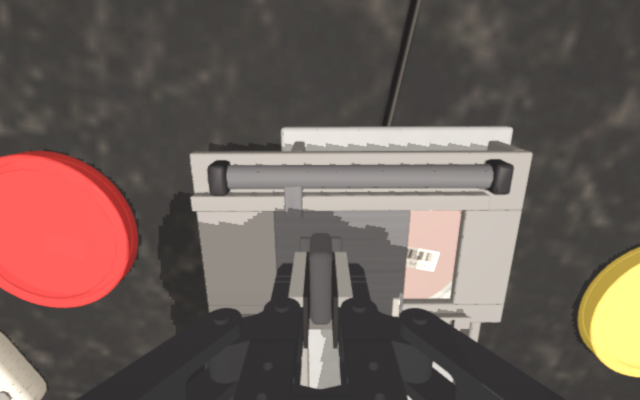

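The wrist view shows the jaws on the tab at (320,280). The window is half open, from (408,255) to (458,255), with the pink plate under it. The 7.6 N spring force matches half travel. I'll hold briefly, then hand in.

Request:
move_arm --deltas '[[[0,0,0],[0,0.005,0],1],[[0,0,0],[0,0.005,0],1],[[0,0,0],[0,0.005,0],1],[[0,0,0],[0,0.005,0],1]]'

```text
time: 12.52
tool_pos: [0.5852, 0.0954, 0.0525]
tcp_rot: [3.126, 0.286, 0.0]
wrist_force: [-0.2, -7.4, 4.6]
width: 0.106
```

```bash
python3 -c "
from workcell import status,order
s=status.read_state();print(s['time'],s['tool_pos'],s['wrist_force'],s['width']);print(order.finish_job())"
```

```text
12.525 [0.58518864 0.09538146 0.05253961] [-0.20029672 -7.40408929  4.58700955] 0.10581006447690325
the job is handed in; nothing more can be done
None
```

The job was handed in at 12.5 s, with the plate home and the gripper holding the shutter at about half travel. No verdict was reported.

- **Plate:** I pushed it along the channel with closed fingers until it stopped at about 7 N. Its front rim then measured about 13 mm in the box's frame (13.5 expected). The shutter pointer stood at the first mark in the picture taken just before that last push.
- **Shutter:** I gripped it by its tab and moved it about 29 mm along the box's +y, never past half. At the end the sideways force was 7.4 N (7.5 N expected at half), and the last wrist picture showed the window half open with the plate under it.
- **Not confirmed:** The gripper hid the middle mark in that last picture, so half travel rests on the tool's position, the spring force and the window. A steady upward force of about 4.6 N also showed on the tool.
- **Leave-alone items:** I made no contact with the dropper, timer, lens or the red and yellow discs. I did not measure their positions again at the end.

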